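# Find full lift of a camshaft on the bench centres with a plunger gauge

### The arm

A 6-joint arm with a two-finger parallel gripper is mounted at the origin on the work surface. World frame = base frame: x ahead of the robot, y to its left, z up, the work surface at z = 0. Lengths are in m, angles in rad, forces in N, time in s.
With the tool pointing down it reaches from about 0.35 to 0.775 m from the base axis. Payload 5.5 kg.
Tool frame: the origin (TCP) lies at the very end of the fingers, on their centre line; the grasp point (between the pads) lies 19 mm behind it; z points along the fingers, y is the line along which they close (so a half turn about z gives the same grasp; the last joint's range is limited). The gripper opens to 85 mm and grips with 20 to 120 N. Pads are 22 mm wide; open, the fingers measure 114 mm over their backs; the gripper's body (76 mm by 85 mm) begins 54 mm behind the grasp point. The pads swing forward as they close: fully open they stand 13 mm farther back than shut.
Start: joints at [0.971, 0.313, 0.046, 1.304, 0, 1.431], TCP at [0.255, 0.515, 0.231] pointing down, gripper open.
Joint ranges: [-2.76, 2.76], [-0.86, 1.69], [-1.03, 1.26], [-2.2, 2.34], [-1.47, 1.5], [-3.14, 3.14]. Speed limits (rad/s): [2.57, 2.57, 3.14, 3.14, 3.14, 3.14].

### API

Orientations are given as a unit quaternion [w, x, y, z].
In Python, from workcell import env, imaging, ticket gives the robot as it stands. The module is installed in compiled form; this text tells all that it offers.
- The arm moves only by the tool apply_moves, never from a script. Its argument "rows" is a list of rows, each an object with "xyz": the shift along the tool's x, y, z in mm, a list of three; "turn": the turn, a rotation vector about the tool's x, y, z in rad, a list of three; "grip": the opening, from 0 (shut) to 1 (fully open). A call has 1 to 12 rows; each row is the pose to reach, as a shift and turn from the pose commanded when the call began, along the tool's axes at that moment; what a row does not reach only later rows make up. A row lasts 1/12 s, in which the tool goes at most 41.7 mm and 7.16 degrees, less where a joint would pass 70% of its speed; a pose out of reach is approached as far as the arm can. A call with a gripper value outside its range is refused whole. The fingers move at their own pace and stop on an object; "force" is the grip in N (left out, the last holds). Time passes only in rows, so rows that repeat a pose let the fingers close. It gives the time, the measured TCP pose, the force, the opening and the grip force at its end, in the units of the state.
- env.get_state(): the state, without advancing time (a new reading comes with each control period).
- imaging.read_camera(name): name is "scene" or "top"; returns a dict with "color" (400x640x3 uint8, blue, green, red), "z_map" (400x640 float32, m along the optical axis (not along the pixel's ray), 0 where there is no reading), "camera_matrix" (3x3 intrinsics, pixels), "k1" (the pictures are not rectified: a ray, as slopes to the right and down, at radius r is drawn at 1 + k1 r^2 times it, then the intrinsics apply), "view" (4x4, takes a point from world to camera coordinates). Camera axes: x right, y down, z forward; pixel columns grow to the right and rows downward; lengths in m; the calibration is good to about 2 mm. A picture is of the moment at which its call begins.
- ticket.hand_in(): hands the job in; it is judged then, once.
The state is a dict: "clock": time; "joint_pos": joint angles; "qvel": joint speeds; "tau": joint torques, N m; "tcp_pos": TCP position; "orientation": TCP orientation; "wrist_force": force on the tool from outside, world axes, zero at the start; "ft_torque": the same for the moment, N m; "finger_gap": finger opening in m; "grip_force": force on a finger pad.
Only numpy, scipy, OpenCV 4.12 (cv2) and the standard library are available. Lean on these libraries where they do the work, as an engineer would, in place of code of your own. Each camera call takes 0.05 s, during which the arm holds its last target. There are 200 camera calls.

### The job

Press the dial gauge gently down its post until its plunger rests on the camshaft lobe below it and is pushed in about 5 mm, and let go. Then, watching the plunger, turn the camshaft gently to the lobe's full lift (the highest point of its nose right under the plunger) without running the plunger to the end of its travel; leave it standing there and leave the other things on the bench where they are.

Things in the scene. Friction and masses are not known exactly. Their poses are not given: they have to be found in the camera images.
- centres: Grey bench-centres fixture, fixed (bed 75 x 300 x 22 mm, two end blocks 120 mm high), holding a steel camshaft level. Origin: on the bench under the tested lobe. Its y axis runs along the camshaft towards the spoked wheel, x away from the robot (turned up to 0.28 rad), z up. The gauge post (14 mm thick, 235 mm high) stands at x = -68 mm, y = 0.
- lobe (a point): Centre of the tested lobe, the one under the gauge, on the camshaft axis 95 mm above the bench. 18 mm wide; round base of 16 mm radius; one nose reaching 28 mm from the axis (12 mm lift, rounded 6 mm radius), rising from 65 degrees either side. Where the nose points is not known; it starts over 70 degrees from the top. A like lobe 58 mm off, away from the wheel, is not tested.
- wheel: Steel wheel that turns the camshaft, at y = 155 mm of the fixture. Origin: its middle, on the camshaft axis; its y axis is the turning axis. Six round spokes (10 mm thick, ends 65 mm from the axis), 60 degrees apart in its xz plane, the first along its own z. Turns endlessly both ways (3 N at a spoke, up to 9 N against the lobe; bears 20 N), stays where left. Nose at a fixed unknown angle to it.
- gauge: Dial gauge (58 mm dial facing away from the robot) on an arm with a sleeve on the post. Slides straight up and down, stiffly, and stays where it is left: about 6 N moves it down, 7 N once the plunger is pressed. Origin: the foot of the gauge barrel, straight above the lobe axis, 175 to 195 mm above the bench at the start; can go down to 137 mm.
- pad_top (a point): Centre of the top of the round black thumb pad (36 mm across) of the gauge, 50 mm above the gauge's origin, at x = -30 mm, y = -58 mm of the fixture. Pressing down here lowers the gauge. It bears 25 N.
- plunger_tip (a point): Lowest point of the gauge's plunger (ball tip of 4 mm radius), 40 mm below the gauge's origin when free. It rests 110.5 mm above the bench on the round base of the lobe, 122.5 mm at full lift.
- plunger (a joint): How far the plunger is pushed up into the gauge, m: 0 free, 0.022 end of travel. Spring 1.1 N free, 2.6 N at the end. The dial needle turns with it, 214 rad per m, and the cap on the plunger's upper end rises with it.
- spanner: Bystander: steel wrench, 150 mm, lying on the bench.
- driver: Bystander: screwdriver, 170 mm, lying on the bench.
- mallet: Bystander: hammer, 260 mm, lying on the bench.
- oil: Bystander: small white oil bottle, 44 mm across, 110 mm high. Origin under its foot.
- jar: Bystander: glass jar, 70 mm across, 80 mm high. Origin under its foot.
- bush: Bystander: brass bush, 40 mm across, 22 mm high, near the fixture. Origin under its foot.
- spray: Bystander: blue spray can, 62 mm across, 180 mm high. Origin under its foot.

How it is judged:
By the outcome, as a careful person would: the job done as asked, in the order asked, and still so for the second after the job is handed in, with the robot touching nothing.
It also fails if it takes over 72 s, if anything falls off the work surface, if the arm or the gripper's body presses on something with over 40 N, if the wrist force passes 120 N, or if a joint passes its speed limit or range.

## Working session

There is one attempt and no reset: what is moved stays moved. The work goes in short steps, Python scripts to look and compute and a tool call to move; the robot and the scene stay as the last step left them, time stands still between calls to the robot, and variables do not carry over. Pictures are saved under pics/ and viewed, at most 10 in all, crops included, and the job is handed in when it is done.

Besides the shell and the picture viewer there is one more tool, called after "Request:" by a JSON object that holds its "method" and its "body", one argument or row to a line. apply_moves: Moves the arm, as the interface text tells. Its arguments: {"type":"object","properties":{"rows":{"type":"array"},"force":{"type":"number"}},"required":["rows"]}

```bash
mkdir -p pics; cat > h.py <<'E'
import numpy as np, cv2
from workcell import env, imaging, ticket
def cap(name):
    d=imaging.read_camera(name); return d
def pts(d,uv,z=None):
    """world points of pixels; z given = depth values, else rays (origin, dirs)"""
    K=d["camera_matrix"];k=d["k1"];uv=np.atleast_2d(np.array(uv,float))
    m=np.c_[(uv[:,0]-K[0,2])/K[0,0],(uv[:,1]-K[1,2])/K[1,1]]
    s=m.copy()
    for _ in range(20): s=m/(1+k*(s**2).sum(1,keepdims=True))
    T=np.linalg.inv(d["view"]);c=np.c_[s,np.ones(len(s))]
    if z is not None: return (c*np.array(z)[:,None])@T[:3,:3].T+T[:3,3]
    return T[:3,3],c@T[:3,:3].T
def onplane(d,uv,h):
    o,r=pts(d,uv); return o+r*((h-o[2])/r[:,2])[:,None]
def cloud(d):
    v,u=np.nonzero(d["z_map"]>0); return pts(d,np.c_[u,v],d["z_map"][v,u]),np.c_[u,v],d["color"][v,u]
def proj(d,p):
    p=np.atleast_2d(p);c=p@d["view"][:3,:3].T+d["view"][:3,3];s=c[:,:2]/c[:,2:];s=s*(1+d["k1"]*(s**2).sum(1,keepdims=True))
    K=d["camera_matrix"];return s*[K[0,0],K[1,1]]+[K[0,2],K[1,2]]
E
python3 - <<'E'
from h import *
for n in("scene","top"):
    d=cap(n);cv2.imwrite(f"pics/{n}0.png",d["color"]);T=np.linalg.inv(d["view"]);print(n,T.round(3).tolist(),d["camera_matrix"][0],d["k1"])
s=env.get_state();print(s)
E
```

```text
scene [[0.226, 0.833, -0.504, 1.098], [0.974, -0.194, 0.116, -0.105], [-0.001, -0.518, -0.856, 1.164], [0.0, 0.0, 0.0, 1.0]] [480.09806894   0.         311.43795523] -0.04625000644489644
top [[0.001, -0.978, 0.206, 0.235], [-1.0, -0.001, -0.001, 0.029], [0.001, -0.206, -0.978, 1.469], [0.0, 0.0, 0.0, 1.0]] [491.75957406   0.         322.62512497] -0.08163906256773096
{'clock': 0.1, 'joint_pos': array([9.71361046e-01, 3.13943755e-01, 4.51158649e-02, 1.30358393e+00,
       3.48533908e-05, 1.43120339e+00]), 'qvel': array([-2.97473752e-05,  5.52065278e-04,  2.86496829e-03,  5.61150922e-04,
       -6.21393617e-04, -1.52898495e-03]), 'tau': array([ 2.70376098e-03, -4.81725633e+01,  2.99243295e+01,  1.27197939e-02,
       -1.14643494e-04, -1.45754427e-05]), 'tcp_pos': array([0.2549365 , 0.51490978, 0.23049705]), 'orientation': array([-3.07977746e-04,  2.27900709e-01,  9.73684042e-01, -7.46931237e-04]), 'wrist_force': array([-0.73287078, -0.64305131, -0.45480838]), 'ft_torque': array([ 0.03953088, -0.03930955,  0.04545502]), 'grip_force': 0.0, 'finger_gap': 0.08574175613983176}
```

View pics/scene0.png

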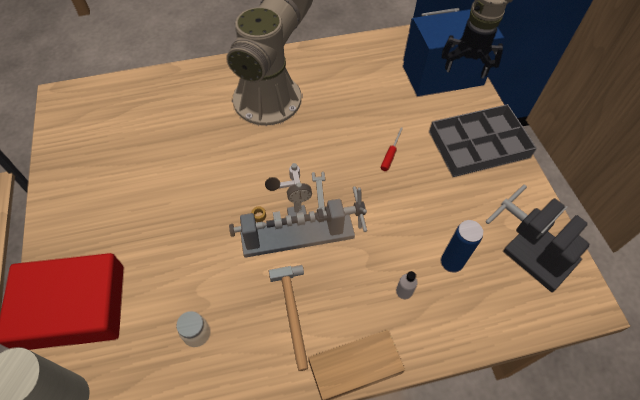

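View pics/top0.png

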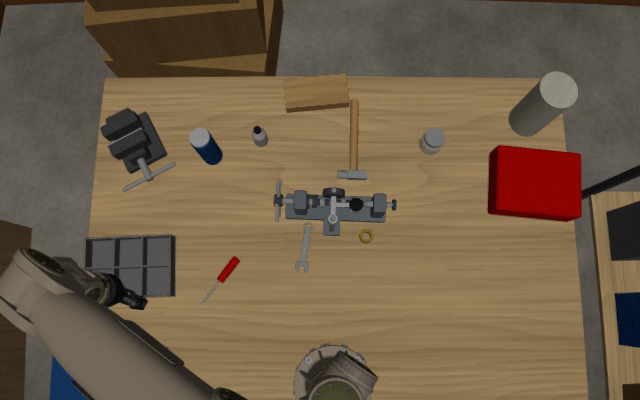

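The scene view shows the fixture around (297,215), with the pad at (272,184), the dial at (299,193) and the wheel at (361,209). In the top view the pad is at (356,204), the wheel at (279,201) and the post base at (332,220).

```bash
python3 - <<'E'
from h import *
d=cap("scene");c=d["color"][155:260,225:380];t=cap("top");c2=t["color"][170:245,265:405]
a=cv2.resize(c,None,fx=5,fy=5,interpolation=cv2.INTER_CUBIC);cv2.imwrite("pics/sc1.png",a)
b=cv2.resize(c2,None,fx=5,fy=5,interpolation=cv2.INTER_CUBIC);cv2.imwrite("pics/tc1.png",b)
np.set_printoptions(suppress=True,precision=4)
# bed: grey (low saturation) at z~0.022 in both views
for n,q in(("scene",d),("top",t)):
    P,uv,col=cloud(q)
    near=(abs(P[:,0]-.48)<.15)&(abs(P[:,1])<.25)
    sat=col.max(1).astype(int)-col.min(1)
    m=near&(abs(P[:,2]-.022)<.006)&(sat<30)
    r=cv2.minAreaRect(P[m][:,:2].astype(np.float32));print(n,"bed",m.sum(),r)
    m=near&(P[:,2]>.205)&(P[:,2]<.26)
    blk=m&(col.max(1)<45)
    print(" black high",blk.sum(),np.median(P[blk],0),np.percentile(P[blk],[5,95],axis=0).tolist())
    m=near&(P[:,2]>.05)&(P[:,1]>.1)
    print(" high left",m.sum(),P[m].min(0),P[m].max(0),P[m].mean(0))
E
```

```text
scene bed 2318 ((0.5263074636459351, -0.006498172879219055), (0.18501891195774078, 0.3012180030345917), 16.150590896606445)
 black high 28 [ 0.4839 -0.0675  0.23  ] [[0.471383171924159, -0.07151952799278041, 0.22790247508424127], [0.4946233917042327, -0.06405302598657199, 0.23254452069703177]]
 high left 523 [0.4561 0.1002 0.0505] [0.5812 0.1674 0.1549] [0.523  0.1396 0.1064]
top bed 1377 ((0.5219369530677795, 0.0020017623901367188), (0.18668121099472046, 0.2866703271865845), 16.900772094726562)
 black high 232 [ 0.4914 -0.0475  0.2312] [[0.4689486463248211, -0.06928125323274288, 0.21586957333776663], [0.5162566212840833, 0.021929615041190696, 0.24203466577659424]]
 high left 405 [0.4556 0.1    0.0506] [0.5843 0.1662 0.1627] [0.5161 0.1396 0.1102]
```

View pics/sc1.png

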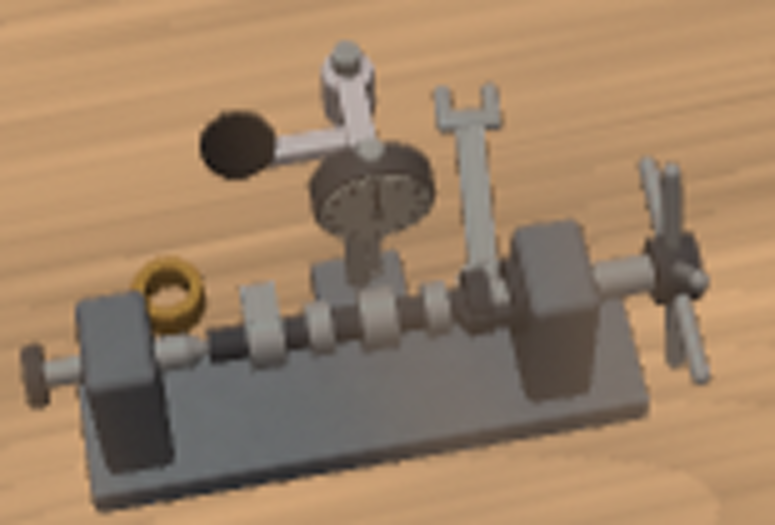

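View pics/tc1.png

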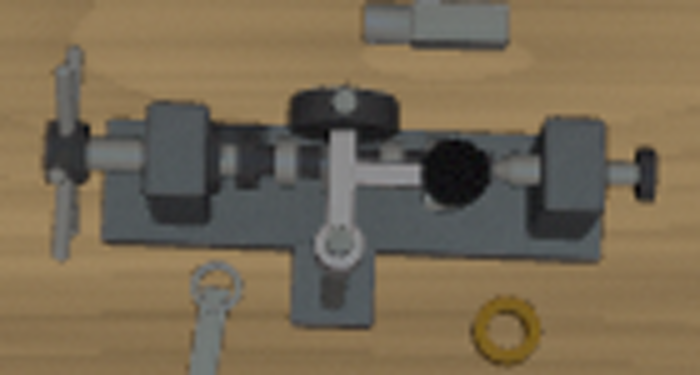

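The crops show the pad centre at scene (272.6,184.2) and top (356.2,204.6), and the post top at scene (294.2,166) and top (333.2,218.6). The spanner lies near the post and the bush behind the pad. The tested lobe's nose isn't visible upward.

```bash
cat >> h.py <<'E'
def tri(d1,p1,d2,p2):
    o1,r1=pts(d1,p1);o2,r2=pts(d2,p2);r1=r1[0];r2=r2[0]
    s=np.linalg.lstsq(np.c_[r1,-r2],o2-o1,rcond=None)[0];a=o1+s[0]*r1;b=o2+s[1]*r2
    return (a+b)/2,np.linalg.norm(a-b)
E
python3 - <<'E'
from h import *
np.set_printoptions(suppress=True,precision=4)
d=cap("scene");t=cap("top")
print("pad",tri(d,(272.6,184.2),t,(356.2,204.6)))
print("post top",onplane(d,(294.2,166),.235),onplane(t,(333.2,218.6),.235))
for n,q in(("scene",d),("top",t)):
    P,uv,col=cloud(q);sat=col.max(1).astype(int)-col.min(1)
    near=(abs(P[:,0]-.48)<.15)&(abs(P[:,1])<.25)
    m=near&(abs(P[:,2]-.12)<.003)&(sat<30)
    L=m&(P[:,1]>.05)&(P[:,1]<.12);R=m&(P[:,1]<-.08)
    print(n,"blockL",L.sum(),cv2.minAreaRect(P[L][:,:2].astype(np.float32)),"R",R.sum(),cv2.minAreaRect(P[R][:,:2].astype(np.float32)))
    e=near&(P[:,1]<-.155)&(P[:,2]>.06)
    print(" R end",e.sum(),P[e].min(0),P[e].max(0))
    w=near&(P[:,1]>.125)&(P[:,2]>.02)&(sat<40)
    print(" wheel",np.percentile(P[w],[2,50,98],axis=0))
    np.save(n+"_w.npy",P[w])
E
```

```text
pad (array([ 0.4812, -0.0569,  0.2272]), np.float64(0.0032016973325489336))
post top [[0.4477 0.0035 0.235 ]] [[0.4431 0.0011 0.235 ]]
scene blockL 193 ((0.5170474648475647, 0.0924963653087616), (0.035055264830589294, 0.0517851896584034), 84.53250122070312) R 208 ((0.5082982778549194, -0.13139626383781433), (0.03383822366595268, 0.05438057705760002), 88.513916015625)
 R end 87 [ 0.493  -0.1796  0.0862] [ 0.522  -0.1558  0.1124]
 wheel [[0.4648 0.1263 0.0204]
 [0.5236 0.1514 0.1006]
 [0.5757 0.1629 0.1498]]
top blockL 182 ((0.5156756639480591, 0.08363838493824005), (0.05211301147937775, 0.05452028289437294), 86.65123748779297) R 166 ((0.5073150992393494, -0.1301899254322052), (0.03405759483575821, 0.05210413411259651), 88.51532745361328)
 R end 68 [ 0.4899 -0.1799  0.0936] [ 0.5238 -0.155   0.1168]
 wheel [[0.4629 0.1256 0.0211]
 [0.5151 0.1511 0.1041]
 [0.577  0.1648 0.1531]]
```

```bash
cat >> h.py <<'E'
yaw=-0.039;O=np.array([.513,0.0,0])
Rf=np.array([[np.cos(yaw),-np.sin(yaw),0],[np.sin(yaw),np.cos(yaw),0],[0,0,1]])
def tof(P): return (P-O)@Rf
def tow(p): return np.array(p)@Rf.T+O
def spokes(q):
    P,uv,col=cloud(q);F=tof(P);F[:,2]-=.095;r=np.hypot(F[:,0],F[:,2])
    m=(abs(F[:,1]-.155)<.014)&(r>.025)&(r<.07)
    a=np.degrees(np.arctan2(F[m,0],F[m,2]))
    ph=np.degrees(np.angle(np.exp(1j*np.radians(a*6)).mean()))/6
    return ph,abs(np.exp(1j*np.radians(a*6)).mean()),np.histogram(a,36,(-180,180))[0]
E
python3 - <<'E'
from h import *
np.set_printoptions(suppress=True,precision=1,linewidth=150)
for n in("scene","top"):
    q=cap(n);print(n,spokes(q))
    P,uv,c=cloud(q);F=tof(P);F[:,2]-=.095
    for y0 in(0,-.058):
        m=(abs(F[:,1]-y0)<.008)&(np.hypot(F[:,0],F[:,2])<.04)
        a=np.degrees(np.arctan2(F[m,0],F[m,2]));r=np.hypot(F[m,0],F[m,2])*1e3;i=np.argsort(a);print(y0,np.c_[a,r][i][::max(1,len(i)//15)].T)
    m=(abs(F[:,0]+.03)<.012)&(abs(F[:,1]+.058)<.012)&(F[:,2]>.1);print("pad z",np.median(P[m],0)*1e3,m.sum())
E
```

```text
scene (np.float64(-24.185815141267913), np.float64(0.8869864910987583), array([ 0,  0,  0,  0,  0,  0,  0,  0,  0, 23, 21,  0,  0,  0,  0, 38, 14,  0,  0,  0,  4, 22,  0,  0,  0,  0, 14, 43,  1,  0,  0,  0,  3, 32,  2,
        0]))
0 [[-90.8 -41.6 -34.  -19.6 -10.1  -0.2   9.4  14.3  21.5  29.7  37.1  46.1  56.9  64.2  74.6  91.1 123.3]
 [ 12.3  15.7  16.1  16.9  16.8  13.2  15.5  15.6  14.5  15.5  16.   14.7  11.   14.7  13.1  14.3  14.5]]
-0.058 [[-71.6 -59.9 -53.2 -48.6 -39.5 -29.7 -20.5  -8.4   3.8  14.5  23.5  35.5  48.8  55.8  75.6  97.4]
 [ 26.6  27.3  22.9  20.2  19.4  16.7  16.6  15.4  16.   15.8  15.7  15.9  16.2  18.5  15.   11.3]]
pad z [480.4 -56.8 230.3] 89
top (np.float64(-23.192141091625675), np.float64(0.8035178484265945), array([ 0,  0,  0,  7, 10,  0,  0,  0,  0, 17, 29,  1,  1,  0,  0, 11, 10,  0,  0,  0, 11, 35,  0,  0,  0,  0, 11, 14,  1,  0,  0,  0,  0,  0,  0,
        0]))
0 [[-33.6 -29.5 -18.8  -5.7   3.4   8.9  23.5]
 [ 19.   14.   12.   13.   16.   19.8  17. ]]
-0.058 [[-71.8 -70.5 -66.7 -66.3 -62.4 -62.  -61.2 -59.5 -56.3  41.7  58.5]
 [ 24.8  25.3  26.6  23.3  24.4  28.1  28.   28.5  23.   18.7  16.1]]
pad z [480.9 -57.6 231.6] 87
```

Request:
{"method": "apply_moves", "body": {
  "rows": [
    {"xyz":[0,0,-40],"turn":[0,0,0],"grip":0},
    {"xyz":[-30,-27,-70],"turn":[0,0,-0.1],"grip":0},
    {"xyz":[-60,-54,-70],"turn":[0,0,-0.2],"grip":0},
    {"xyz":[-90,-81,-70],"turn":[0,0,-0.3],"grip":0},
    {"xyz":[-120,-108,-70],"turn":[0,0,-0.42],"grip":0},
    {"xyz":[-150,-135,-70],"turn":[0,0,-0.42],"grip":0},
    {"xyz":[-180,-162,-70],"turn":[0,0,-0.42],"grip":0},
    {"xyz":[-210,-190,-70],"turn":[0,0,-0.42],"grip":0},
    {"xyz":[-240,-217,-70],"turn":[0,0,-0.42],"grip":0},
    {"xyz":[-270,-244,-70],"turn":[0,0,-0.42],"grip":0},
    {"xyz":[-300,-271,-70],"turn":[0,0,-0.42],"grip":0},
    {"xyz":[-330,-298,-70],"turn":[0,0,-0.42],"grip":0}
  ]
}}

```text
clock: 1.4
tcp_pos: [0.419, 0.0998, 0.3017]
orientation: [0.001, 0.02, 1.0, 0.0]
wrist_force: [-0.0, -0.1, -0.8]
finger_gap: 0.0001
grip_force: 0.0
```

Request:
{"method": "apply_moves", "body": {
  "rows": [
    {"xyz":[-14,-31,0],"turn":[0,0,0],"grip":0},
    {"xyz":[-28,-62,0],"turn":[0,0,0],"grip":0},
    {"xyz":[-42,-93,0],"turn":[0,0,0],"grip":0},
    {"xyz":[-56,-124,0],"turn":[0,0,0],"grip":0},
    {"xyz":[-68,-155,0],"turn":[0,0,0],"grip":0},
    {"xyz":[-68,-155,25],"turn":[0,0,0],"grip":0},
    {"xyz":[-68,-155,50],"turn":[0,0,0],"grip":0},
    {"xyz":[-68,-155,60],"turn":[0,0,0],"grip":0},
    {"xyz":[-68,-155,60],"turn":[0,0,0],"grip":0},
    {"xyz":[-68,-155,60],"turn":[0,0,0],"grip":0}
  ]
}}

```text
clock: 2.23
tcp_pos: [0.4801, -0.0554, 0.2415]
orientation: [-0.0, 0.02, 1.0, 0.0]
wrist_force: [-0.1, 0.5, 1.2]
finger_gap: 0.0002
grip_force: 0.0
```

Request:
{"method": "apply_moves", "body": {
  "rows": [
    {"xyz":[0,-1.5,5],"turn":[0,0,0],"grip":0},
    {"xyz":[0,-1.5,8],"turn":[0,0,0],"grip":0},
    {"xyz":[0,-1.5,11],"turn":[0,0,0],"grip":0},
    {"xyz":[0,-1.5,13],"turn":[0,0,0],"grip":0},
    {"xyz":[0,-1.5,15],"turn":[0,0,0],"grip":0},
    {"xyz":[0,-1.5,17],"turn":[0,0,0],"grip":0},
    {"xyz":[0,-1.5,19],"turn":[0,0,0],"grip":0},
    {"xyz":[0,-1.5,21],"turn":[0,0,0],"grip":0}
  ]
}}

```text
clock: 2.9
tcp_pos: [0.481, -0.0572, 0.2214]
orientation: [0.001, 0.02, 1.0, -0.0]
wrist_force: [-0.7, 0.1, 5.3]
finger_gap: 0.0001
grip_force: 2.8
```

Request:
{"method": "apply_moves", "body": {
  "rows": [
    {"xyz":[0,0,2],"turn":[0,0,0],"grip":0},
    {"xyz":[0,0,4],"turn":[0,0,0],"grip":0},
    {"xyz":[0,0,6],"turn":[0,0,0],"grip":0},
    {"xyz":[0,0,8],"turn":[0,0,0],"grip":0},
    {"xyz":[0,0,10],"turn":[0,0,0],"grip":0},
    {"xyz":[0,0,12],"turn":[0,0,0],"grip":0},
    {"xyz":[0,0,14],"turn":[0,0,0],"grip":0},
    {"xyz":[0,0,16],"turn":[0,0,0],"grip":0},
    {"xyz":[0,0,18],"turn":[0,0,0],"grip":0},
    {"xyz":[0,0,20],"turn":[0,0,0],"grip":0},
    {"xyz":[0,0,20.5],"turn":[0,0,0],"grip":0}
  ]
}}

```text
clock: 3.82
tcp_pos: [0.481, -0.0572, 0.2007]
orientation: [0.001, 0.02, 1.0, -0.0]
wrist_force: [-1.1, 0.9, 6.1]
finger_gap: 0.0
grip_force: 2.8
```

```bash
python3 - <<'E'
from h import *
d=cap("scene");s=env.get_state();print(s["tcp_pos"],s["wrist_force"])
u,v=proj(d,tow([.0,0,.19]))[0];u,v=int(u),int(v);print(u,v)
cv2.imwrite("pics/sc2.png",cv2.resize(d["color"][v-35:v+40,u-40:u+40],None,fx=8,fy=8,interpolation=cv2.INTER_CUBIC)[:600])
E
```

```text
[ 0.48099348 -0.05716968  0.20063994] [1.04133206 0.58399548 4.15916648]
299 199
```

View pics/sc2.png

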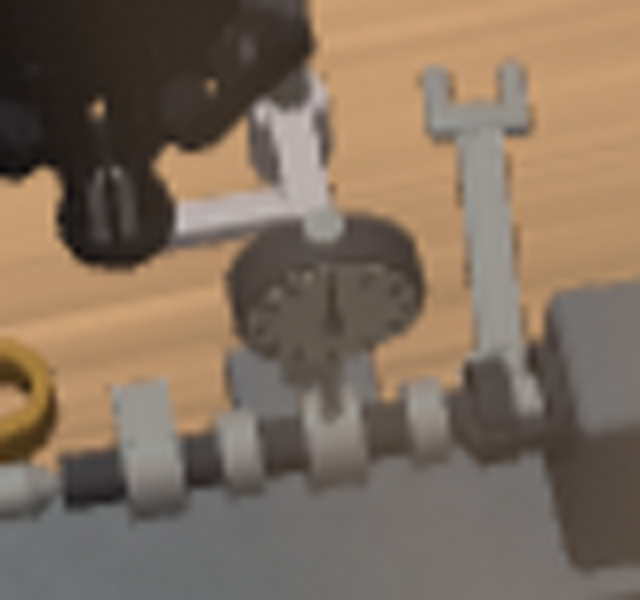

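The needle is straight up (zero), at about (331,290) in the crop, and the plunger foot is just at the lobe. That matches TCP z 0.2007, so I'll press 5 mm more.

Request:
{"method": "apply_moves", "body": {
  "rows": [
    {"xyz":[0,0,1],"turn":[0,0,0],"grip":0},
    {"xyz":[0,0,2],"turn":[0,0,0],"grip":0},
    {"xyz":[0,0,3],"turn":[0,0,0],"grip":0},
    {"xyz":[0,0,4],"turn":[0,0,0],"grip":0},
    {"xyz":[0,0,5],"turn":[0,0,0],"grip":0},
    {"xyz":[0,0,5.2],"turn":[0,0,0],"grip":0},
    {"xyz":[0,0,5.2],"turn":[0,0,0],"grip":0}
  ]
}}

```text
clock: 4.45
tcp_pos: [0.481, -0.0572, 0.1957]
orientation: [0.001, 0.02, 1.0, -0.0]
wrist_force: [0.4, 0.7, 5.6]
finger_gap: -0.0
grip_force: 3.0
```

```bash
python3 - <<'E'
from h import *
d=cap("scene");s=env.get_state();print(s["tcp_pos"],s["wrist_force"])
u,v=proj(d,tow([.0,0,.19]))[0];u,v=int(u),int(v);print(u,v)
a=cv2.resize(d["color"][v-15:v+25,u-25:u+25],None,fx=12,fy=12,interpolation=cv2.INTER_CUBIC);cv2.imwrite("pics/sc3.png",cv2.convertScaleAbs(a,alpha=1.8))
E
```

```text
[ 0.48100967 -0.05717498  0.19565811] [-0.85349882  0.82832527  5.8057306 ]
299 199
```

View pics/sc3.png

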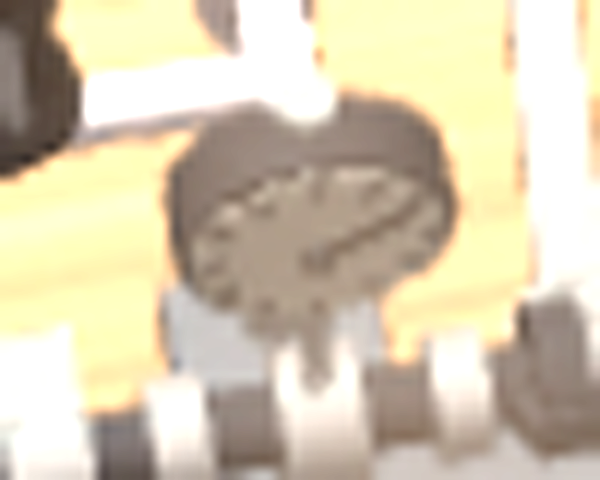

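The needle runs from the centre at crop (318,262) to its tip at (420,205). I'll convert this to an angle in the dial plane.

```bash
cat >> h.py <<'E'
def dial(d,uv,xf=.012):
    o,r=pts(d,uv);o=tof(o);r=r@Rf;p=o+r*((xf-o[0])/r[:,0])[:,None];return p[:,1:]
E
python3 - <<'E'
from h import *
d=cap("scene");px=np.array([(318,262),(420,205)])/12+[299-25,199-15]
for xf in(.01,.03):
    p=dial(d,px,xf);v=p[1]-p[0];print(p,np.degrees(np.arctan2(v[0],v[1])),np.degrees(np.arctan2(v[0],v[1]))*np.pi/180/.214)
P,uv,c=cloud(d);F=tof(P);m=(abs(F[:,1])<.02)&(abs(F[:,2]-.175)<.02);print(np.percentile(F[m],[10,50,90],axis=0))
E
```

```text
[[0.00139098 0.17502748]
 [0.02216285 0.19052136]] 53.280487903040495 4.345420284939561
[[-0.00148178  0.20919779]
 [ 0.01857221  0.2241562 ]] 53.28048790304066 4.345420284939574
[[-0.0634365  -0.01453527  0.16474601]
 [-0.02755087 -0.00187615  0.1848031 ]
 [ 0.00948581  0.01086341  0.18994792]]
```

Request:
{"method": "apply_moves", "body": {
  "rows": [
    {"xyz":[0,0,0.4],"turn":[0,0,0],"grip":0},
    {"xyz":[0,0,0.4],"turn":[0,0,0],"grip":0},
    {"xyz":[0,0,-2],"turn":[0,0,0],"grip":0},
    {"xyz":[0,0,-8],"turn":[0,0,0],"grip":0},
    {"xyz":[0,0,-30],"turn":[0,0,0],"grip":0},
    {"xyz":[0,0,-65],"turn":[0,0,0],"grip":0},
    {"xyz":[0,0,-90],"turn":[0,0,0],"grip":0},
    {"xyz":[0,0,-90],"turn":[0,0,0],"grip":0}
  ]
}}

```text
clock: 5.22
tcp_pos: [0.4826, -0.0579, 0.2901]
orientation: [0.004, 0.02, 1.0, -0.001]
wrist_force: [1.0, -0.5, 0.9]
finger_gap: -0.0001
grip_force: 0.0
```

```bash
python3 - <<'E'
from h import *
np.set_printoptions(suppress=True,precision=4)
d=cap("scene");s=env.get_state();print(s["tcp_pos"],s["wrist_force"],s["clock"]);print(spokes(d)[:2])
P,uv,c=cloud(d);F=tof(P)
m=(abs(F[:,0]+.03)<.012)&(abs(F[:,1]+.058)<.012)&(F[:,2]>.1);print("pad z",np.median(P[m],0)*1e3,m.sum())
# automated needle: darkest direction in dial disk
g=d["color"].max(2).astype(np.float32)
c0=np.array([1.4e-3,.175])
def sample(a,rr):
    pr=tow(np.c_[np.full(len(rr),.01),c0[0]+rr*np.sin(a),c0[1]+rr*np.cos(a)]);q=proj(d,pr).astype(np.float32)
    return cv2.remap(g,q[:,0].copy(),q[:,1].copy(),cv2.INTER_LINEAR).mean()
A=np.radians(np.arange(0,360,6));S=[sample(a,np.linspace(.005,.02,12)) for a in A];print(np.round(S).astype(int))
for f in([-.03,.155,.115],[.03,.155,.145],[-.06,.155,.1]):print(f,tow(f))
E
```

```text
[ 0.482  -0.0577  0.2876] [-0.2014 -0.0468 -0.4196] 5.2667
(np.float64(-24.024522617057997), np.float64(0.8987645843817538))
pad z [488.4975 -57.0669 300.2514] 208
[ 96  96  95  95  95  94  92  88  85  85  89  92  95  97  98  97  97  99
 101 103 106 107 107 106 104 104 105 103 102 101  98  95  97  98  98  98
  97  95  95  97  98  98  97  96  97  98  98  98  98  98  98  98  97  97
  96  95  95  96  96  96]
[-0.03, 0.155, 0.115] [0.4891 0.1561 0.115 ]
[0.03, 0.155, 0.145] [0.549  0.1537 0.145 ]
[-0.06, 0.155, 0.1] [0.4591 0.1572 0.1   ]
```

Request:
{"method": "apply_moves", "body": {
  "rows": [
    {"xyz":[3,36,0],"turn":[0,0,0],"grip":0},
    {"xyz":[6,72,0],"turn":[0,0,0],"grip":0},
    {"xyz":[9,108,0],"turn":[0,0,0],"grip":0},
    {"xyz":[13,144,0],"turn":[0,0,0],"grip":0},
    {"xyz":[17,180,0],"turn":[0,0,0],"grip":0},
    {"xyz":[20,214,0],"turn":[0,0,0],"grip":0},
    {"xyz":[20,214,30],"turn":[0,0,0],"grip":0},
    {"xyz":[20,214,65],"turn":[0,0,0],"grip":0},
    {"xyz":[20,214,100],"turn":[0,0,0],"grip":0},
    {"xyz":[20,214,130],"turn":[0,0,0],"grip":0},
    {"xyz":[20,214,150],"turn":[0,0,0],"grip":0},
    {"xyz":[20,214,150],"turn":[0,0,0],"grip":0}
  ]
}}

```text
clock: 6.27
tcp_pos: [0.4644, 0.1567, 0.1291]
orientation: [-0.005, 0.02, 1.0, -0.001]
wrist_force: [0.1, -0.4, 0.1]
finger_gap: -0.0001
grip_force: 0.0
```

Request:
{"method": "apply_moves", "body": {
  "rows": [
    {"xyz":[-5,0,-5],"turn":[0,0,0],"grip":0},
    {"xyz":[-10,0,-5],"turn":[0,0,0],"grip":0},
    {"xyz":[-14,0,-5],"turn":[0,0,0],"grip":0},
    {"xyz":[-18,0,-5],"turn":[0,0,0],"grip":0},
    {"xyz":[-22,0,-5],"turn":[0,0,0],"grip":0},
    {"xyz":[-26,0,-5],"turn":[0,0,0],"grip":0},
    {"xyz":[-30,0,-5],"turn":[0,0,0],"grip":0},
    {"xyz":[-34,0,-5],"turn":[0,0,0],"grip":0},
    {"xyz":[-38,0,-5],"turn":[0,0,0],"grip":0},
    {"xyz":[-42,0,-5],"turn":[0,0,0],"grip":0},
    {"xyz":[-45,0,-5],"turn":[0,0,0],"grip":0}
  ]
}}

```text
clock: 7.18
tcp_pos: [0.5143, 0.1556, 0.1394]
orientation: [-0.0, 0.02, 1.0, 0.0]
wrist_force: [-2.9, 0.9, 1.4]
finger_gap: -0.0002
grip_force: 1.6
```

```bash
cat >> h.py <<'E'
def needle(d):
    """needle angle deg: darkest radial line in the dial, centre refined over a few mm"""
    g=d["color"].max(2).astype(np.float32);A=np.radians(np.arange(0,360,3));rr=np.linspace(.003,.019,14)
    S=0
    for cy in(0,.0015,.003):
        for cz in(.173,.175,.177):
            a,r=np.meshgrid(A,rr,indexing="ij")
            q=proj(d,tow(np.c_[np.full(a.size,.01),(cy+r*np.sin(a)).ravel(),(cz+r*np.cos(a)).ravel()])).astype(np.float32)
            S=S+cv2.remap(g,q[:,0].reshape(a.shape).copy(),q[:,1].reshape(a.shape).copy(),cv2.INTER_LINEAR).mean(1)/9
    B=cv2.blur(np.r_[S,S,S].reshape(1,-1).astype(np.float32),(31,1)).ravel()[120:240];D=np.clip(B-S-2,0,None)
    i=D.argmax();w=np.arange(i-5,i+6);k=D[w%120];return np.degrees(np.radians(3*(w*k).sum()/k.sum()))%360,D[i]
def look(pic=None):
    np.set_printoptions(suppress=True,precision=4)
    d=cap("scene");s=env.get_state();p=tof(s["tcp_pos"])
    print("t",s["clock"],"tcpF",p*1e3,"F",s["wrist_force"].round(1));print("spokes",np.round(spokes(d)[:2],2));a=needle(d);print("needle",a,"mm",a[0]*np.pi/180/.214)
    if pic:
        u,v=299,199;cv2.imwrite(pic,cv2.convertScaleAbs(cv2.resize(d["color"][v-35:v+40,u-35:u+75],None,fx=7,fy=7,interpolation=cv2.INTER_CUBIC),alpha=1.6))
    return d
E
python3 - <<'E'
from h import *
look("pics/sc4.png")
E
```

```text
t 7.2333 tcpF [ -4.3035 155.4999 139.3199] F [-1.2  0.8  0.8]
spokes [10.63  0.81]
needle (np.float64(50.46465931585198), np.float32(4.0511246)) mm 4.115768509153487
```

View pics/sc4.png

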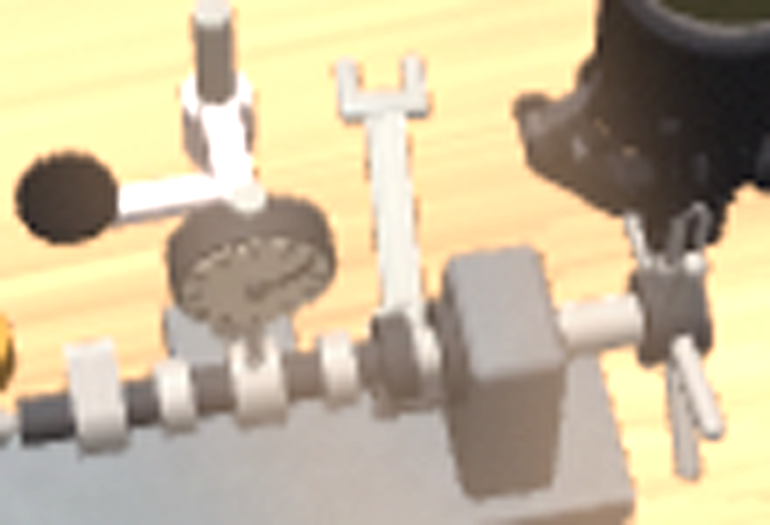

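Needle unchanged at about 50° (base reading) with the spoke at about +11°. I'll finish this stroke and go behind the next spoke.

Request:
{"method": "apply_moves", "body": {
  "rows": [
    {"xyz":[-4,0,0],"turn":[0,0,0],"grip":0},
    {"xyz":[-8,0,0],"turn":[0,0,0],"grip":0},
    {"xyz":[-12,0,0],"turn":[0,0,0],"grip":0},
    {"xyz":[-12,0,0],"turn":[0,0,0],"grip":0},
    {"xyz":[-8,0,-5],"turn":[0,0,0],"grip":0},
    {"xyz":[-5,0,-35],"turn":[0,0,0],"grip":0},
    {"xyz":[25,0,-40],"turn":[0,0,0],"grip":0},
    {"xyz":[58,0,-40],"turn":[0,0,0],"grip":0},
    {"xyz":[62,0,-35],"turn":[0,0,0],"grip":0},
    {"xyz":[62,0,-15],"turn":[0,0,0],"grip":0},
    {"xyz":[62,0,0],"turn":[0,0,0],"grip":0},
    {"xyz":[60,0,0],"turn":[0,0,0],"grip":0}
  ]
}}

```text
clock: 8.23
tcp_pos: [0.4527, 0.1578, 0.138]
orientation: [-0.001, 0.02, 1.0, -0.0]
wrist_force: [-0.9, -0.1, 0.5]
finger_gap: -0.0002
grip_force: 0.0
```

```bash
python3 - <<'E'
from h import *
look()
E
```

```text
t 8.2833 tcpF [-65.1821 155.4261 139.2517] F [-0.  -0.1  0.5]
spokes [28.01  0.89]
needle (np.float64(50.71751018324843), np.float32(4.061455)) mm 4.13639037902541
```

Request:
{"method": "apply_moves", "body": {
  "rows": [
    {"xyz":[-8,0,0],"turn":[0,0,0],"grip":0},
    {"xyz":[-14,0,0],"turn":[0,0,0],"grip":0},
    {"xyz":[-18,0,0],"turn":[0,0,0],"grip":0},
    {"xyz":[-22,0,0],"turn":[0,0,0],"grip":0},
    {"xyz":[-26,0,0],"turn":[0,0,0],"grip":0},
    {"xyz":[-30,0,0],"turn":[0,0,0],"grip":0},
    {"xyz":[-34,0,0],"turn":[0,0,0],"grip":0},
    {"xyz":[-38,0,0],"turn":[0,0,0],"grip":0},
    {"xyz":[-42,0,0],"turn":[0,0,0],"grip":0},
    {"xyz":[-42,0,0],"turn":[0,0,0],"grip":0}
  ]
}}

```text
clock: 9.12
tcp_pos: [0.4974, 0.1563, 0.1397]
orientation: [0.001, 0.02, 1.0, 0.0]
wrist_force: [-0.9, -0.1, 0.4]
finger_gap: -0.0002
grip_force: 0.2
```

```bash
python3 - <<'E'
from h import *
look()
E
```

```text
t 9.1667 tcpF [-21.8608 155.4938 139.6638] F [ 0.  -0.9 -0.7]
spokes [-6.26  0.83]
needle (np.float64(50.68298865245675), np.float32(3.9738846)) mm 4.1335748912910955
```

Request:
{"method": "apply_moves", "body": {
  "rows": [
    {"xyz":[-3,0,0],"turn":[0,0,0],"grip":0},
    {"xyz":[-6,0,0],"turn":[0,0,0],"grip":0},
    {"xyz":[-9,0,0],"turn":[0,0,0],"grip":0},
    {"xyz":[-12,0,0],"turn":[0,0,0],"grip":0},
    {"xyz":[-15,0,0],"turn":[0,0,0],"grip":0},
    {"xyz":[-18,0,0],"turn":[0,0,0],"grip":0},
    {"xyz":[-21,0,0],"turn":[0,0,0],"grip":0},
    {"xyz":[-24,0,0],"turn":[0,0,0],"grip":0},
    {"xyz":[-27,0,0],"turn":[0,0,0],"grip":0},
    {"xyz":[-29,0,0],"turn":[0,0,0],"grip":0},
    {"xyz":[-29,0,0],"turn":[0,0,0],"grip":0}
  ]
}}

```text
clock: 10.08
tcp_pos: [0.5253, 0.155, 0.1393]
orientation: [0.0, 0.02, 1.0, -0.0]
wrist_force: [-2.4, -1.0, -0.7]
finger_gap: -0.0
grip_force: 0.9
```

```bash
python3 - <<'E'
from h import *
look()
E
```

```text
t 10.1333 tcpF [  6.3064 155.4011 139.5036] F [-1.3  0.4 -1.1]
spokes [21.09  0.8 ]
needle (np.float64(50.59695137111141), np.float32(4.0132217)) mm 4.126557910735297
```

Request:
{"method": "apply_moves", "body": {
  "rows": [
    {"xyz":[-2,0,0],"turn":[0,0,0],"grip":0},
    {"xyz":[3,0,-5],"turn":[0,0,0],"grip":0},
    {"xyz":[5,0,-35],"turn":[0,0,0],"grip":0},
    {"xyz":[35,0,-40],"turn":[0,0,0],"grip":0},
    {"xyz":[66,0,-40],"turn":[0,0,0],"grip":0},
    {"xyz":[72,0,-35],"turn":[0,0,0],"grip":0},
    {"xyz":[72,0,-15],"turn":[0,0,0],"grip":0},
    {"xyz":[72,0,0],"turn":[0,0,0],"grip":0},
    {"xyz":[70,0,0],"turn":[0,0,0],"grip":0}
  ]
}}

```text
clock: 10.88
tcp_pos: [0.4537, 0.1578, 0.138]
orientation: [-0.001, 0.02, 1.0, -0.0]
wrist_force: [-1.0, 0.7, -0.6]
finger_gap: -0.0001
grip_force: 0.0
```

```bash
python3 - <<'E'
from h import *
look()
E
```

```text
t 10.9333 tcpF [-64.1458 155.4388 139.2048] F [ 0.3 -0.7  0.8]
spokes [27.68  0.88]
needle (np.float64(50.79600208496221), np.float32(3.9591904)) mm 4.142791977721939
```

Request:
{"method": "apply_moves", "body": {
  "rows": [
    {"xyz":[-8,0,0],"turn":[0,0,0],"grip":0},
    {"xyz":[-14,0,0],"turn":[0,0,0],"grip":0},
    {"xyz":[-18,0,0],"turn":[0,0,0],"grip":0},
    {"xyz":[-21,0,0],"turn":[0,0,0],"grip":0},
    {"xyz":[-24,0,0],"turn":[0,0,0],"grip":0},
    {"xyz":[-27,0,0],"turn":[0,0,0],"grip":0},
    {"xyz":[-30,0,0],"turn":[0,0,0],"grip":0},
    {"xyz":[-33,0,0],"turn":[0,0,0],"grip":0},
    {"xyz":[-36,0,0],"turn":[0,0,0],"grip":0},
    {"xyz":[-39,0,0],"turn":[0,0,0],"grip":0},
    {"xyz":[-42,0,0],"turn":[0,0,0],"grip":0},
    {"xyz":[-42,0,0],"turn":[0,0,0],"grip":0}
  ]
}}

```text
clock: 11.93
tcp_pos: [0.4979, 0.1562, 0.1396]
orientation: [0.001, 0.02, 1.0, 0.0]
wrist_force: [-1.2, 1.1, 1.6]
finger_gap: 0.0
grip_force: 0.6
```

```bash
python3 - <<'E'
from h import *
look()
E
```

```text
t 11.9833 tcpF [-21.1822 155.5001 139.5892] F [-0.6  0.6  0.3]
spokes [-6.    0.84]
needle (np.float64(76.12880559028625), np.float32(3.478775)) mm 6.208870622248413
```

The needle has started to rise by +25° (2.1 mm lift), so the nose is about 38° short of the top. I'll push about 18° more.

Request:
{"method": "apply_moves", "body": {
  "rows": [
    {"xyz":[-2,0,0],"turn":[0,0,0],"grip":0},
    {"xyz":[-4,0,0],"turn":[0,0,0],"grip":0},
    {"xyz":[-6,0,0],"turn":[0,0,0],"grip":0},
    {"xyz":[-8,0,0],"turn":[0,0,0],"grip":0},
    {"xyz":[-10,0,0],"turn":[0,0,0],"grip":0},
    {"xyz":[-12,0,0],"turn":[0,0,0],"grip":0},
    {"xyz":[-14,0,0],"turn":[0,0,0],"grip":0},
    {"xyz":[-14,0,0],"turn":[0,0,0],"grip":0}
  ]
}}

```text
clock: 12.65
tcp_pos: [0.5111, 0.1557, 0.1396]
orientation: [-0.0, 0.02, 1.0, 0.0]
wrist_force: [-4.0, 0.5, 4.2]
finger_gap: 0.0
grip_force: 2.3
```

```bash
cat >> h.py <<'E'
def theta(lift):
    t=np.radians(np.arange(0,64,.1));al=np.arccos(10/22)
    r=np.where(t<np.radians(18.6),22*np.cos(t)+np.sqrt(np.clip(100-(22*np.sin(t))**2,0,None)),20/np.cos(al-t))
    return np.interp(lift,(r-20)[::-1],np.degrees(t)[::-1])
E
python3 - <<'E'
from h import *
d=look();l=(needle(d)[0]-50.65)*np.pi/180/.214;print("lift",l,"to go",theta(l))
E
```

```text
t 12.7 tcpF [ -7.9887 155.4873 139.5527] F [-2.9  1.1  3.8]
spokes [6.7  0.82]
needle (np.float64(108.15124838484148), np.float32(2.801918)) mm 8.820539132979828
lift 4.689654711787641 to go 27.065755338563278
```

Request:
{"method": "apply_moves", "body": {
  "rows": [
    {"xyz":[-2,0,0],"turn":[0,0,0],"grip":0},
    {"xyz":[-4,0,0],"turn":[0,0,0],"grip":0},
    {"xyz":[-6,0,0],"turn":[0,0,0],"grip":0},
    {"xyz":[-8,0,0],"turn":[0,0,0],"grip":0},
    {"xyz":[-10,0,0],"turn":[0,0,0],"grip":0},
    {"xyz":[-12,0,0],"turn":[0,0,0],"grip":0},
    {"xyz":[-12,0,0],"turn":[0,0,0],"grip":0}
  ]
}}

```text
clock: 13.28
tcp_pos: [0.5221, 0.1551, 0.1385]
orientation: [-0.001, 0.02, 1.0, -0.0]
wrist_force: [-3.5, -0.1, -0.5]
finger_gap: -0.0003
grip_force: 1.6
```

```bash
python3 - <<'E'
from h import *
d=look("pics/sc5.png");l=(needle(d)[0]-50.65)*np.pi/180/.214;print("lift",l,"to go",theta(l))
E
```

```text
t 13.3333 tcpF [  3.2382 155.3756 138.6811] F [-3.2  0.3 -2.5]
spokes [17.59  0.81]
needle (np.float64(192.65469555297895), np.float32(7.563469)) mm 15.712424097321309
lift 11.581539676129124 to go 6.2251238019399
```

View pics/sc5.png

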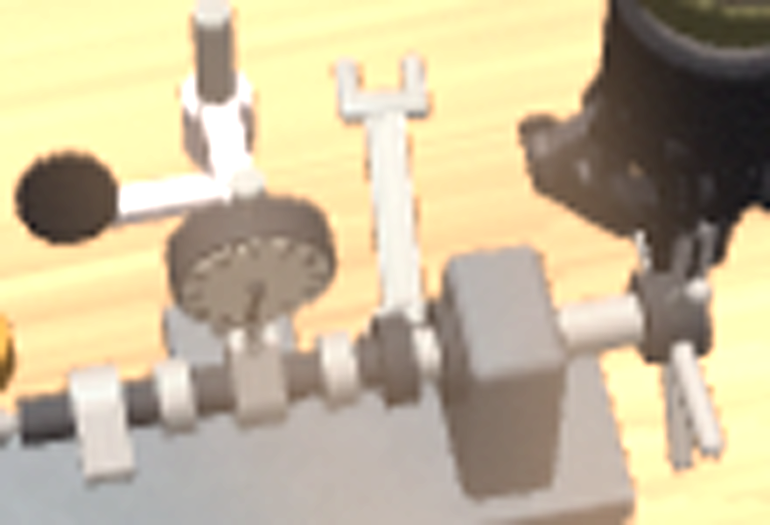

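Needle at about 190°, pointing down from crop (257,287), so it's close to full lift. To find the peak without bias, I'll step through it and bracket it with equal readings, measuring the spokes only where the finger doesn't cover them.

```bash
sed -i 's/m=(abs(F\[:,1\]-.155)<.014)&(r>.025)&(r<.07)/m=(abs(F[:,1]-.155)<.014)\&(r>.025)\&(r<.07)\&(F[:,2]<.035)/' h.py; python3 - <<'E'
from h import *
look()
E
```

```text
t 13.3833 tcpF [  3.3616 155.3606 138.7972] F [-3.1  0.5 -1.7]
spokes [20.63  0.91]
needle (np.float64(194.16376143058645), np.float32(6.9185867)) mm 15.835499649628549
```

Request:
{"method": "apply_moves", "body": {
  "rows": [
    {"xyz":[-1.5,0,0],"turn":[0,0,0],"grip":0},
    {"xyz":[-3,0,0],"turn":[0,0,0],"grip":0},
    {"xyz":[-4,0,0],"turn":[0,0,0],"grip":0},
    {"xyz":[-4,0,0],"turn":[0,0,0],"grip":0}
  ]
}}

```text
clock: 13.72
tcp_pos: [0.5269, 0.1549, 0.1394]
orientation: [-0.0, 0.02, 1.0, -0.0]
wrist_force: [-4.1, -0.4, -1.7]
finger_gap: -0.0005
grip_force: 1.6
```

```bash
python3 - <<'E'
from h import *
look()
E
```

```text
t 13.7667 tcpF [  7.9735 155.3961 139.5087] F [-4.4 -0.4 -0.4]
spokes [24.99  0.92]
needle (np.float64(209.16465675779142), np.float32(5.324135)) mm 17.05893429545452
```

Request:
{"method": "apply_moves", "body": {
  "rows": [
    {"xyz":[-1.5,0,0],"turn":[0,0,0],"grip":0},
    {"xyz":[-3,0,0],"turn":[0,0,0],"grip":0},
    {"xyz":[-4,0,0],"turn":[0,0,0],"grip":0},
    {"xyz":[-4,0,0],"turn":[0,0,0],"grip":0}
  ]
}}

```text
clock: 14.1
tcp_pos: [0.5317, 0.1549, 0.1398]
orientation: [0.001, 0.02, 1.0, 0.0]
wrist_force: [-3.4, 0.1, -1.3]
finger_gap: -0.0005
grip_force: 1.2
```

```bash
python3 - <<'E'
from h import *
look()
E
```

```text
t 14.15 tcpF [ 12.5755 155.5167 139.8745] F [-2.8 -0.3 -0.6]
spokes [29.07  0.9 ]
needle (np.float64(218.03929036443418), np.float32(5.34198)) mm 17.782726708277213
```

Request:
{"method": "apply_moves", "body": {
  "rows": [
    {"xyz":[-1.5,0,0],"turn":[0,0,0],"grip":0},
    {"xyz":[-3,0,0],"turn":[0,0,0],"grip":0},
    {"xyz":[-5,0,0],"turn":[0,0,0],"grip":0},
    {"xyz":[-5,0,0],"turn":[0,0,0],"grip":0}
  ]
}}

```text
clock: 14.48
tcp_pos: [0.5367, 0.1547, 0.1398]
orientation: [0.001, 0.02, 1.0, 0.0]
wrist_force: [-1.7, -0.1, 0.2]
finger_gap: 0.0001
grip_force: 0.9
```

```bash
python3 - <<'E'
from h import *
look()
E
```

```text
t 14.5333 tcpF [ 17.5986 155.5261 139.7614] F [-0.8 -0.1 -0.7]
spokes [-25.79   0.91]
needle (np.float64(217.90986602784096), np.float32(5.0756073)) mm 17.772171190493285
```

Request:
{"method": "apply_moves", "body": {
  "rows": [
    {"xyz":[-1.5,0,0],"turn":[0,0,0],"grip":0},
    {"xyz":[-3,0,0],"turn":[0,0,0],"grip":0},
    {"xyz":[-5,0,0],"turn":[0,0,0],"grip":0},
    {"xyz":[-5,0,0],"turn":[0,0,0],"grip":0}
  ]
}}

```text
clock: 14.87
tcp_pos: [0.5416, 0.1545, 0.1397]
orientation: [0.0, 0.02, 1.0, 0.0]
wrist_force: [-1.3, 0.2, 0.5]
finger_gap: -0.0001
grip_force: 0.7
```

```bash
python3 - <<'E'
from h import *
look()
E
```

```text
t 14.9167 tcpF [ 22.5332 155.4947 139.7582] F [-1.1 -0.2 -0.7]
spokes [-22.48   0.93]
needle (np.float64(210.00067312536888), np.float32(5.456169)) mm 17.1271176515984
```

Request:
{"method": "apply_moves", "body": {
  "rows": [
    {"xyz":[-1.5,0,0],"turn":[0,0,0],"grip":0},
    {"xyz":[-3,0,0],"turn":[0,0,0],"grip":0},
    {"xyz":[-6,0,0],"turn":[0,0,0],"grip":0},
    {"xyz":[-6,0,0],"turn":[0,0,0],"grip":0}
  ]
}}

```text
clock: 15.25
tcp_pos: [0.5478, 0.1542, 0.1397]
orientation: [0.001, 0.02, 1.0, 0.0]
wrist_force: [-1.4, 0.2, -0.3]
finger_gap: -0.0001
grip_force: 0.5
```

```bash
python3 - <<'E'
from h import *
look()
E
```

```text
t 15.3 tcpF [ 28.7155 155.475  139.7619] F [-0.5  0.4  0.1]
spokes [-17.95   0.92]
needle (np.float64(194.32474757497212), np.float32(6.948845)) mm 15.848629267710885
```

The readings match in pairs: 194° at spoke angles 20.6° and 42.05°, 209° at 25.0° and 37.7°, 218° at 29.1° and 34.2°. That puts the peak at a spoke angle of about 31.45° (shown as −28.55°). I'll push back from the other side, against the next spoke.

Request:
{"method": "apply_moves", "body": {
  "rows": [
    {"xyz":[8,0,0],"turn":[0,0,0],"grip":0},
    {"xyz":[18,0,0],"turn":[0,0,0],"grip":0},
    {"xyz":[26,0,0],"turn":[0,0,0],"grip":0},
    {"xyz":[29,0,0],"turn":[0,0,0],"grip":0},
    {"xyz":[32,0,0],"turn":[0,0,0],"grip":0},
    {"xyz":[34,0,0],"turn":[0,0,0],"grip":0},
    {"xyz":[36,0,0],"turn":[0,0,0],"grip":0},
    {"xyz":[36,0,0],"turn":[0,0,0],"grip":0}
  ]
}}

```text
clock: 15.97
tcp_pos: [0.511, 0.1558, 0.14]
orientation: [0.0, 0.02, 1.0, 0.0]
wrist_force: [3.2, -0.8, 0.5]
finger_gap: 0.0001
grip_force: 1.3
```

```bash
python3 - <<'E'
from h import *
look()
E
```

```text
t 16.0167 tcpF [ -8.0956 155.5678 139.8603] F [ 2.2 -0.6  0.5]
spokes [-27.66   0.91]
needle (np.float64(218.29601075848166), np.float32(5.406227)) mm 17.803664166843312
```

Request:
{"method": "apply_moves", "body": {
  "rows": [
    {"xyz":[0.5,0,0],"turn":[0,0,0],"grip":0},
    {"xyz":[1,0,0],"turn":[0,0,0],"grip":0},
    {"xyz":[1,0,0],"turn":[0,0,0],"grip":0},
    {"xyz":[-4,0,0],"turn":[0,0,0],"grip":0},
    {"xyz":[-10,0,0],"turn":[0,0,0],"grip":0},
    {"xyz":[-10,0,-2],"turn":[0,0,0],"grip":0}
  ]
}}

```text
clock: 16.52
tcp_pos: [0.5211, 0.1551, 0.1409]
orientation: [-0.001, 0.02, 1.0, -0.0]
wrist_force: [0.8, 0.1, -0.4]
finger_gap: -0.0001
grip_force: 0.0
```

```bash
python3 - <<'E'
from h import *
look()
look()
E
```

```text
t 16.5667 tcpF [  1.8834 155.4058 141.4876] F [0.4 0.  0.6]
spokes [-29.38   0.92]
needle (np.float64(218.37950710277354), np.float32(5.4006577)) mm 17.810473915073555
t 16.6167 tcpF [  1.7122 155.424  141.4774] F [-0.5  0.2  0.2]
spokes [-29.63   0.9 ]
needle (np.float64(218.54190407936517), np.float32(5.3883286)) mm 17.82371859702126
```

Request:
{"method": "apply_moves", "body": {
  "rows": [
    {"xyz":[0,0,-15],"turn":[0,0,0],"grip":0},
    {"xyz":[0,0,-40],"turn":[0,0,0],"grip":0},
    {"xyz":[0,0,-75],"turn":[0,0,0],"grip":0},
    {"xyz":[0,0,-105],"turn":[0,0,0],"grip":0},
    {"xyz":[0,0,-125],"turn":[0,0,0],"grip":0},
    {"xyz":[0,0,-130],"turn":[0,0,0],"grip":0},
    {"xyz":[0,0,-130],"turn":[0,0,0],"grip":0},
    {"xyz":[0,0,-130],"turn":[0,0,0],"grip":0}
  ]
}}

```text
clock: 17.28
tcp_pos: [0.5205, 0.1553, 0.2707]
orientation: [-0.001, 0.02, 1.0, -0.0]
wrist_force: [-0.1, -0.8, -1.0]
finger_gap: -0.0001
grip_force: 0.0
```

```bash
python3 - <<'E'
from h import *
look("pics/end.png")
E
```

```text
t 17.3333 tcpF [  0.9963 155.3417 269.972 ] F [-1.   0.1 -0.2]
spokes [-27.05   0.88]
needle (np.float64(218.41923628582254), np.float32(5.486046)) mm 17.81371412560315
```

View pics/end.png

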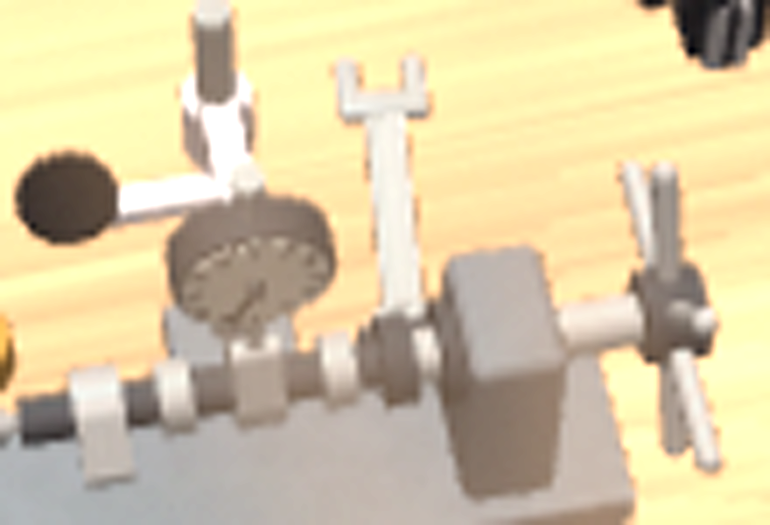

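The final view shows the gripper clear and the needle steady at about 218°, pointing down-left from crop (257,288). The spanner and bush haven't moved.

```bash
python3 -c "
from h import *
print(ticket.hand_in())"
```

```text
the job is handed in; nothing more can be done
None
```

I handed the job in: the gauge was pressed until the plunger was in about 5 mm (by height; the needle read nearer 4.3 mm) and let go, then the camshaft was turned to the lobe's full lift (found by matching needle readings on both sides of the peak; plunger about 17 of its 22 mm) and left there with the robot clear, at about 17 s of the 72 s allowed.

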